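# Set a whetstone in its holder for sharpening

## Task

Get the whetstone ready for sharpening: the holder was last used for a shorter stone, so draw its sliding jaw back, set the whetstone down gently (not dropped) on the two narrow ledges of the holder, square and flush with the sides of the jaws, and push the sliding jaw up until the stone sits between the two jaws with no gap left. Leave the tumbler, the espresso cup and the salt box where they stand.

Things in the scene. Friction and masses are not known exactly. Their poses are not given: they have to be found in the camera images.
- whetstone: loose two-layer sharpening stone, a flat block 180 mm long (its x axis), 60 mm wide (y) and 25 mm thick (z), grey below and cream above, about 0.5 kg, lying flat on the worktop; origin at the centre of its underside
- stone_holder: whetstone holder standing fast on the worktop: grey jaws on two steel rods, 284 mm long (its x axis), 64 mm wide (y), fixed jaw at its -x end, sliding jaw at its +x end; origin at the middle of its length, at worktop height. Between the jaws are only the rods, tops at 21 mm, axes at y = +-22 mm. The fixed jaw's face (where its ledge ends and its upstand begins) is at x = -120 mm
- stone_seat (a point): where the centre of the stone's underside belongs: x = -30 mm, y = 0, height 40 mm of the holder, axes as the holder's. Each jaw has a rubber ledge here 40 mm above the worktop, 24 mm deep along x, 60 mm wide along y, to carry one end of the stone, and behind it an upstand 14 mm thick, top 56 mm above the worktop
- sliding_jaw (a joint): position of the sliding jaw along the holder's x axis, 0 to 0.055 m, growing as it moves away from the fixed jaw; the faces of the jaws are 150 mm + this value apart, so that it reads 0.030 when snug on the stone. It slides stiffly (about 3 N) and stays where it is left
- jaw_tab (a point): centre of the top of the sliding jaw's upright grip tab, 62 mm above the worktop; the tab is 16 mm long (holder x), 28 mm wide (y), free for the 35 mm below its top; its centre is 42 mm outward (+x) of the jaw's face, 28 mm behind the back of the upstand; moves with the jaw, axes as the holder's
- tumbler: bystander: clear drinking glass, 81 mm wide, 93 mm high; origin at the centre of its underside
- espresso_cup: bystander: small white cup with a handle, 62 mm wide, 50 mm high; origin at its underside
- salt_box: bystander: round dark wooden box with lid, 70 mm wide, 58 mm high; origin at the centre of its underside

How it is judged:
By the outcome, as a careful person would: the job done as asked, in the order asked, and still so for the second after the job is handed in, with the robot touching nothing.
It also fails if it takes over 61 s, if anything falls off the work surface, if the arm or the gripper's body presses on something with over 40 N, if the wrist force passes 120 N, or if a joint passes its speed limit or range.

## Robot

A 6-joint arm with a two-finger parallel gripper is mounted at the origin on a cart in front of the work surface, level with it; the furniture and walls round the work are solid. World frame = base frame: x ahead of the robot, y to its left, z up, the work surface at z = 0. Lengths are in m, angles in rad, forces in N, time in s.
With the tool pointing down it reaches from about 0.25 to 0.725 m from the base axis. Payload 9.7 kg.
Tool frame: the origin (TCP) lies midway between the tips of the shut fingers; the grasp point (between the pads) lies 19 mm behind it; x points along the fingers, y is the direction in which the jaws open and shut, and the axes are right-handed (so a half turn about x gives the same grasp; the last joint's range is limited). The gripper opens to 85 mm and grips with 20 to 120 N. Pads are 22 mm wide; open, the fingers measure 114 mm over their backs; the gripper's body (76 mm by 85 mm) begins 54 mm behind the grasp point. The pads swing forward as they close: fully open they stand 13 mm farther back than shut.
Start: joints at [-1.314, 0.087, 0.176, 1.66, 0, 1.571], TCP at [0.14, -0.532, 0.231] pointing down, gripper open.
Joint ranges: [-3.13, 3.13], [-0.85, 1.81], [-1.15, 1.24], [-2.2, 2.28], [-1.44, 1.52], [-3.14, 3.14]. Speed limits (rad/s): [2.22, 2.22, 2.57, 3.14, 3.14, 3.14].

## Interface

Orientations are given as a unit quaternion [w, x, y, z].
In Python, from workcell import manip gives the robot as it stands. The module is installed in compiled form; this text tells all that it offers.
- The arm moves only by the tool play_rows, never from a script. Its argument "moves" is a list of rows, each a list of 7 numbers: the finger opening in mm, from 0 to 85.4, then the shift along the world's x, y, z in units of 25 mm (1.0 is 25 mm), then the turn, a rotation vector about the world's x, y, z in units of 6 degrees (1.0 is 6 degrees). In form: [[jaw, tx, ty, tz, wx, wy, wz], ...]. A call has 1 to 5 rows; each row shifts and turns the commanded pose from where the row before left it; what a row does not reach is not made up. A row lasts 1/12 s, in which the tool goes at most 41.7 mm and 7.16 degrees, less where a joint would pass 70% of its speed; a pose out of reach is approached as far as the arm can. A call is refused whole if a number of a shift passes 1 or a number of a turn 1, either way. A call with a gripper value outside its range is refused whole. The fingers move at their own pace and stop on an object; "squeeze" is the grip in N (left out, the last holds). Time passes only in rows, so rows that do not move let the fingers close. It gives the time, the measured TCP pose, the force and the opening at its end, in the units of the state.
- manip.observe(): the state, without advancing time (a new reading comes with each control period).
- manip.get_image(name): name is "scene" or "top"; returns the picture (400x640x3 uint8, blue, green, red); there is no depth.
- manip.camera_model(name): a dict with "mtx" (3x3 intrinsics, pixels), "view" (4x4, takes a point from world to camera coordinates). Camera axes: x right, y down, z forward; pixel columns grow to the right and rows downward; lengths in m; the calibration is good to about 2 mm. A picture is of the moment at which its call begins. camera_model takes no time and is no camera call.
- manip.close_job(): hands the job in, once; it reports no verdict.
The state is a dict: "time": time; "q": joint angles; "qd": joint speeds; "joint_torque": joint torques, N m; "ee_pos": TCP position; "ee_rot": TCP orientation; "contact_force": force on the tool from outside, world axes, zero at the start; "moment": the same for the moment, N m; "grip_width": finger opening in m.
Only numpy, scipy, OpenCV 4.12 (cv2) and the standard library are available. Lean on these libraries where they do the work, as an engineer would, in place of code of your own. Each camera call takes 0.05 s, during which the arm holds its last target. There are 200 camera calls.

## Working session

There is one attempt and no reset: what is moved stays moved. The work goes in short steps, Python scripts to look and compute and a tool call to move; the robot and the scene stay as the last step left them, time stands still between calls to the robot, and variables do not carry over. Pictures are saved under pics/ and viewed, about 8 in all and at most 12, crops included, and the job is handed in when it is done.

Besides the shell and the picture viewer there is one more tool, called after "Call:" as name(argument=value, ...), one argument or row to a line, values as JSON. play_rows: Moves the arm, as the interface text tells. Its arguments: {"type":"object","properties":{"moves":{"type":"array","items":{"type":"array","items":{"type":"number"}}},"squeeze":{"type":"number"}},"required":["moves"]}

```bash
mkdir -p pics; python3 - <<'E'
from workcell import manip
import cv2,numpy as np
np.set_printoptions(precision=4,suppress=True)
for n in("scene","top"):
    im=manip.get_image(n);cv2.imwrite(f"pics/{n}0.png",im)
    c=manip.camera_model(n);print(n,np.array(c["mtx"]),np.array(c["view"]))
s=manip.observe();print(s)
E
```

```text
scene [[498.5751   0.     319.8447]
 [  0.     498.5751 202.2668]
 [  0.       0.       1.    ]] [[-0.7921 -0.6103  0.0115  0.4526]
 [-0.2776  0.3433 -0.8973  0.2324]
 [ 0.5437 -0.7139 -0.4413  0.8904]
 [ 0.      0.      0.      1.    ]]
top [[361.422    0.     317.0987]
 [  0.     361.422  195.1708]
 [  0.       0.       1.    ]] [[ 0.0177 -0.9994 -0.0294  0.0275]
 [-0.9964 -0.0152 -0.084   0.5567]
 [ 0.0835  0.0308 -0.996   0.8774]
 [ 0.      0.      0.      1.    ]]
{'time': 0.1, 'q': array([-1.314 ,  0.0874,  0.1752,  1.6598,  0.    ,  1.5708]), 'qd': array([-0.001 ,  0.0006,  0.0016, -0.003 , -0.001 ,  0.0009]), 'joint_torque': array([  0.0002, -52.1561,  46.5654,   0.016 ,   0.    ,   0.    ]), 'ee_pos': array([ 0.1396, -0.5318,  0.2306]), 'ee_rot': array([-0.0901, -0.7012, -0.091 ,  0.7013]), 'contact_force': array([-0.1221, -1.0737,  0.7922]), 'moment': array([-0.0063, -0.0228, -0.013 ]), 'grip_width': 0.08525132793911452}
```

View pics/scene0.png

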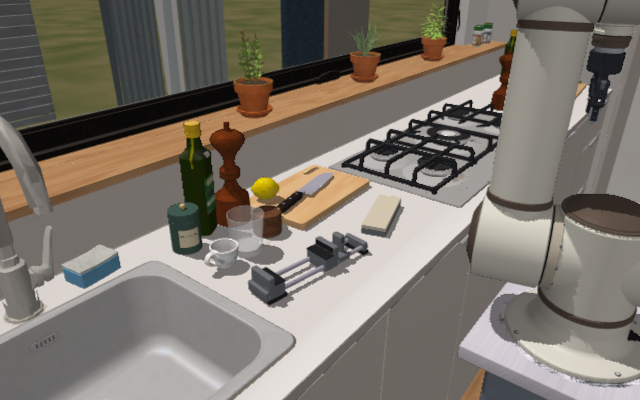

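View pics/top0.png

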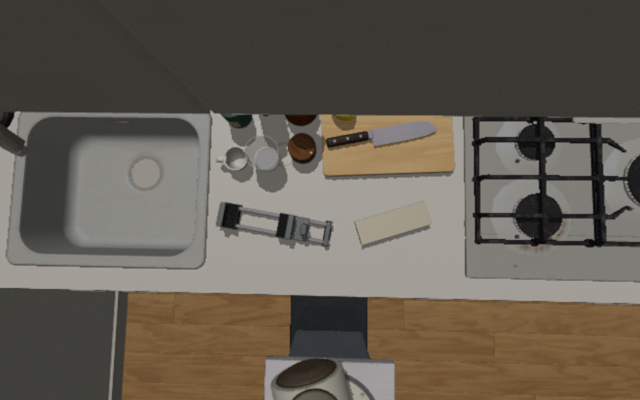

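The scene view shows the holder at about (250–368, 235–300) and the stone at (382, 213). In the top view the fixed jaw is at (230, 216), the sliding jaw at (290, 226), its end plate at (328, 233) and the stone at (393, 223). The bystanders are at (235,158), (265,155) and (302,148).

```bash
cat > h.py <<'E'
from workcell import manip
import cv2,numpy as np
np.set_printoptions(precision=4,suppress=True)
def cam(n):
    c=manip.camera_model(n);return np.array(c["mtx"]),np.array(c["view"])
def ray(n,uv,z):
    K,V=cam(n);R,t=V[:3,:3],V[:3,3];o=-R.T@t
    d=R.T@np.linalg.inv(K)@np.array([uv[0],uv[1],1.]);return o+d*(z-o[2])/d[2]
def proj(n,p):
    K,V=cam(n);q=K@(V[:3,:3]@np.asarray(p)+V[:3,3]);return q[:2]/q[2]
def tri(a,b):
    A=[]
    for n,uv in(("top",a),("scene",b)):
        K,V=cam(n);P=K@V[:3];A+=[uv[0]*P[2]-P[0],uv[1]*P[2]-P[1]]
    v=np.linalg.svd(np.array(A))[2][-1];return v[:3]/v[3]
E
python3 - <<'E'
from h import *
t=cv2.imread("pics/top0.png");s=cv2.imread("pics/scene0.png")
hsv=cv2.cvtColor(t,cv2.COLOR_BGR2HSV);print(hsv[223,393],hsv[245,340],hsv[216,360],t[240,380])
m=cv2.inRange(hsv,(15,35,120),(35,120,255));m[:,:350]=0;m[:,440:]=0;m[:195]=0;m[255:]=0
c=max(cv2.findContours(m,0,2)[0],key=cv2.contourArea);r=cv2.minAreaRect(c);b=cv2.boxPoints(r)
print("stone",cv2.contourArea(c),r);P=np.array([ray("top",p,.025) for p in b]);print(P,P.mean(0),np.linalg.norm(np.diff(P,axis=0),axis=1))
e=[P[(i+1)%4]-P[i] for i in range(2)];L=max(e,key=np.linalg.norm);print("yaw",np.degrees(np.arctan2(L[1],L[0])))
cv2.imwrite("pics/c1.png",cv2.resize(t[195:255,210:340],None,fx=6,fy=6,interpolation=cv2.INTER_CUBIC))
cv2.imwrite("pics/c2.png",cv2.resize(s[225:305,243:373],None,fx=6,fy=6,interpolation=cv2.INTER_CUBIC))
E
```

```text
[ 21  38 162] [ 16  17 163] [ 19  17 164] [ 93  97 100]
stone 1644.5 ((392.7564697265625, 222.69248962402344), (24.193523406982422, 72.86930847167969), 73.21735382080078)
[[ 0.492  -0.0566  0.025 ]
 [ 0.5467 -0.2277  0.025 ]
 [ 0.4901 -0.2443  0.025 ]
 [ 0.4356 -0.0742  0.025 ]] [ 0.4911 -0.1507  0.025 ] [0.1796 0.059  0.1786]
yaw -72.26225298910016
```

View pics/c1.png

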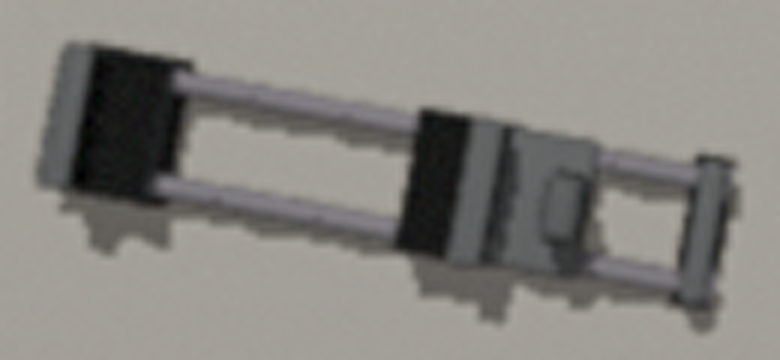

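View pics/c2.png

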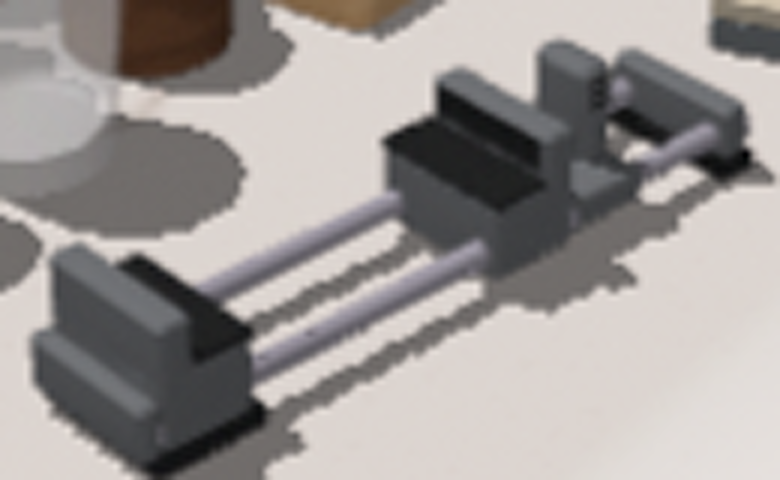

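```bash
python3 - <<'E'
from h import *
T=lambda c:((c[0]+.5)/6-.5+210,(c[1]+.5)/6-.5+195)
S=lambda c:((c[0]+.5)/6-.5+243,(c[1]+.5)/6-.5+225)
for n in("top","scene"):
    K,V=cam(n);print(n,-V[:3,:3].T@V[:3,3])
pt={}
for k,c,z in[("fix_in_far",(96,46),.056),("fix_in_near",(71,192),.056),("fix_out_far",(68,42),.056),("fix_out_near",(38,187),.056),
 ("sl_in_far",(472,118),.056),("sl_in_near",(446,260),.056),("sl_out_far",(503,122),.056),("sl_out_near",(480,264),.056),("tab",(564,205),.062),
 ("fixledge_far",(190,62),.04),("fixledge_near",(165,203),.04),("slledge_far",(424,108),.04),("slledge_near",(398,250),.04)]:
    pt[k]=ray("top",T(c),z);print(k,pt[k])
for k,c,z in[("fix_in_near",(187,325),.056),("fix_out_far",(58,252),.056),("sl_in_far",(440,82),.056),("sl_in_near",(548,135),.056),("tab",(574,60),.062),("fixledge_near",(250,330),.04),("slledge_near",(500,208),.04),("slledge_far",(386,142),.04)]:
    print("scene",k,ray("scene",S(c),z))
far=[pt[k] for k in pt if k.endswith("far")];near=[pt[k] for k in pt if k.endswith("near")]
for g in(far,near):
    g=np.array(g)[:,:2];l=cv2.fitLine(g.astype(np.float32),2,0,.01,.01).ravel();print("line",l,np.degrees(np.arctan2(l[1],l[0])))
E
```

```text
top [0.481  0.0089 0.9215]
scene [-0.0611  0.8321  0.5963]
fix_in_far [0.533  0.2567 0.056 ]
fix_in_near [0.4742 0.2645 0.056 ]
fix_out_far [0.5344 0.2682 0.056 ]
fix_out_near [0.4759 0.2779 0.056 ]
sl_in_far [0.5065 0.104  0.056 ]
sl_in_near [0.4499 0.113  0.056 ]
sl_out_far [0.5051 0.0916 0.056 ]
sl_out_near [0.4486 0.0994 0.056 ]
tab [0.4726 0.0661 0.062 ]
fixledge_far [0.528  0.2222 0.04  ]
fixledge_near [0.4703 0.2304 0.04  ]
slledge_far [0.5107 0.1255 0.04  ]
slledge_near [0.453  0.1346 0.04  ]
scene fix_in_near [0.4739 0.2687 0.056 ]
scene fix_out_far [0.534  0.2645 0.056 ]
scene sl_in_far [0.5046 0.1016 0.056 ]
scene sl_in_near [0.4531 0.1068 0.056 ]
scene tab [0.4705 0.0675 0.062 ]
scene fixledge_near [0.4722 0.2415 0.04  ]
scene slledge_near [0.4529 0.1342 0.04  ]
scene slledge_far [0.5104 0.1251 0.04  ]
line [0.1677 0.9858 0.5196 0.178 ] 80.345665
line [0.1575 0.9875 0.462  0.1867] 80.938866
```

Holder yaw comes out at about -99.35°. The fixed face is at (0.504, 0.261), the jaw is at about 4 mm, and the tab is at (0.4716, 0.067), where both views agree. The seat is at (0.489, 0.172). The stone is at (0.491, -0.151) with yaw -72.3°. I'll move above the tab with the jaws opening along the holder's y axis.

Call:
play_rows(
  moves=[
    [60,0.53,0.958,-0.16,0,0,0.44],
    [60,0.53,0.958,-0.16,0,0,0.44],
    [60,0.53,0.958,-0.16,0,0,0.44],
    [60,0.53,0.958,-0.16,0,0,0.44],
    [60,0.53,0.958,-0.16,0,0,0.44],
  ],
  squeeze=30,
)

```text
time: 0.52
ee_pos: [0.2062, -0.411, 0.2107]
ee_rot: [-0.171, -0.686, -0.171, 0.686]
contact_force: [0.3, -1.3, 0.1]
grip_width: 0.0603
```

Call:
play_rows(
  moves=[
    [60,0.53,0.958,-0.16,0,0,0.44],
    [60,0.53,0.958,-0.16,0,0,0.44],
    [60,0.53,0.958,-0.16,0,0,0.44],
    [60,0.53,0.958,-0.16,0,0,0.44],
    [60,0.53,0.958,-0.16,0,0,0.44],
  ],
)

```text
time: 0.93
ee_pos: [0.2724, -0.2912, 0.1908]
ee_rot: [-0.249, -0.662, -0.249, 0.662]
contact_force: [-0.3, -0.5, 0.4]
grip_width: 0.0602
```

Call:
play_rows(
  moves=[
    [60,0.53,0.958,-0.16,0,0,0.44],
    [60,0.53,0.958,-0.16,0,0,0.44],
    [60,0.53,0.958,-0.16,0,0,0.44],
    [60,0.53,0.958,-0.16,0,0,0.44],
    [60,0.53,0.958,-0.16,0,0,0.44],
  ],
)

```text
time: 1.35
ee_pos: [0.3387, -0.1714, 0.1709]
ee_rot: [-0.323, -0.629, -0.323, 0.629]
contact_force: [-0.5, -0.4, 0.4]
grip_width: 0.0598
```

Call:
play_rows(
  moves=[
    [60,0.53,0.958,-0.16,0,0,0.44],
    [60,0.53,0.958,-0.16,0,0,0.44],
    [60,0.53,0.958,-0.16,0,0,0.44],
    [60,0.53,0.958,-0.16,0,0,0.44],
    [60,0.53,0.958,-0.16,0,0,0.44],
  ],
)

```text
time: 1.77
ee_pos: [0.405, -0.0516, 0.1509]
ee_rot: [-0.394, -0.587, -0.394, 0.587]
contact_force: [0.7, -0.7, -0.3]
grip_width: 0.0601
```

Call:
play_rows(
  moves=[
    [60,0.53,0.958,-0.16,0,0,0.44],
    [60,0.53,0.958,-0.16,0,0,0.44],
    [60,0.53,0.958,-0.16,0,0,0.44],
    [60,0.53,0.958,-0.16,0,0,0.44],
    [60,0.53,0.958,-0.16,0,0,0.44],
  ],
)

```text
time: 2.18
ee_pos: [0.4712, 0.0682, 0.1308]
ee_rot: [-0.458, -0.538, -0.459, 0.538]
contact_force: [0.9, 0.2, 0.2]
grip_width: 0.0598
```

Call:
play_rows(
  moves=[
    [60,0,0,0,0,0,0],
    [60,0,0,0,0,0,0],
    [60,0,0,0,0,0,0],
  ],
)

```text
time: 2.43
ee_pos: [0.4705, 0.0666, 0.131]
ee_rot: [-0.458, -0.539, -0.458, 0.539]
contact_force: [-0.3, -1.5, 0.0]
grip_width: 0.0598
```

Call:
play_rows(
  moves=[
    [60,0,0,-0.75,0,0,0],
    [60,0,0,-0.75,0,0,0],
    [60,0,0,-0.75,0,0,0],
    [60,0,0,-0.75,0,0,0],
    [60,0,0,-0.75,0,0,0],
  ],
)

```text
time: 2.85
ee_pos: [0.4707, 0.0657, 0.0371]
ee_rot: [0.458, 0.539, 0.457, -0.539]
contact_force: [0.8, 0.2, -0.5]
grip_width: 0.0599
```

Call:
play_rows(
  moves=[
    [40,0,0,0,0,0,0],
    [33,0,0,0,0,0,0],
    [30,0,0,0,0,0,0],
    [30,0,0,0,0,0,0],
  ],
)

```text
time: 3.18
ee_pos: [0.4718, 0.0666, 0.0391]
ee_rot: [0.458, 0.54, 0.457, -0.538]
contact_force: [-0.2, -0.5, 0.1]
grip_width: 0.0303
```

```bash
python3 - <<'E'
from h import *
s=manip.get_image("scene");t=manip.get_image("top")
a=cv2.resize(s[200:300,243:403],(800,500),interpolation=cv2.INTER_CUBIC)
cv2.imwrite("pics/g1.png",a)
o=manip.observe();print(o["ee_pos"],o["contact_force"],o["grip_width"])
E
```

```text
[0.4717 0.0667 0.0389] [ 2.1024 -0.406   0.651 ] 0.029860789094345502
```

View pics/g1.png

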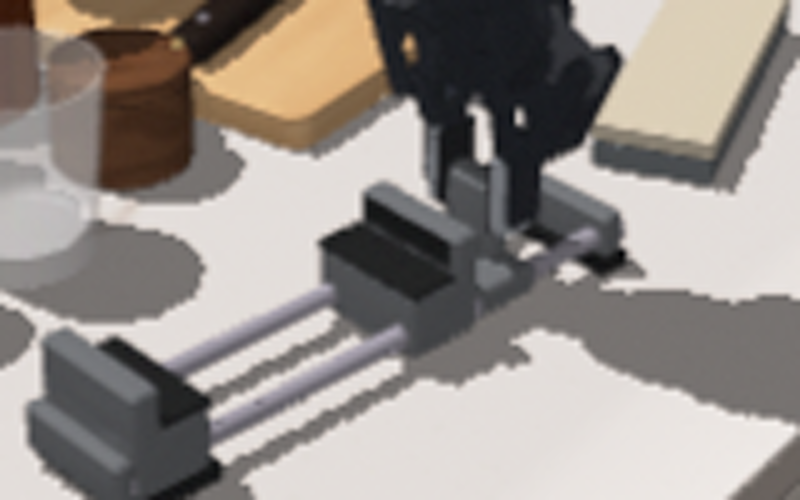

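The tab at (470, 195) stands between the two fingers, and there is no side load at 30 mm opening. Next I grip it and draw the jaw back 38 mm.

Call:
play_rows(
  moves=[
    [26,0,0,0,0,0,0],
    [24,0,0,0,0,0,0],
    [24,0,0,0,0,0,0],
  ],
  squeeze=30,
)

```text
time: 3.53
ee_pos: [0.4726, 0.0666, 0.0392]
ee_rot: [0.459, 0.54, 0.457, -0.538]
contact_force: [5.4, -2.0, 3.2]
grip_width: 0.0274
```

Call:
play_rows(
  moves=[
    [24,-0.05,-0.3,0,0,0,0],
    [24,-0.05,-0.3,0,0,0,0],
    [24,-0.05,-0.3,0,0,0,0],
    [24,-0.05,-0.3,0,0,0,0],
    [24,-0.05,-0.3,0,0,0,0],
  ],
)

```text
time: 3.95
ee_pos: [0.4666, 0.0294, 0.0392]
ee_rot: [0.459, 0.54, 0.457, -0.537]
contact_force: [6.4, 2.3, 2.5]
grip_width: 0.0273
```

Call:
play_rows(
  moves=[
    [24,0,0,0,0,0,0],
    [24,0,0,0,0,0,0],
  ],
)

```text
time: 4.12
ee_pos: [0.4665, 0.0287, 0.0392]
ee_rot: [0.459, 0.54, 0.457, -0.538]
contact_force: [6.6, -4.1, 3.2]
grip_width: 0.0272
```

Call:
play_rows(
  moves=[
    [40,0,0,0,0,0,0],
    [50,0,0,0,0,0,0],
    [50,0,0,0.9,0,0,0],
    [50,0,0,1,0,0,0],
    [50,0,0,1,0,0,0],
  ],
)

```text
time: 4.53
ee_pos: [0.4639, 0.0295, 0.1105]
ee_rot: [-0.457, -0.538, -0.458, 0.539]
contact_force: [0.3, 0.4, -0.3]
grip_width: 0.05
```

Call:
play_rows(
  moves=[
    [85,0.12,-0.9,0.2,0,0,0.565],
    [85,0.12,-0.9,0.2,0,0,0.565],
    [85,0.12,-0.9,0,0,0,0.565],
    [85,0.12,-0.9,0,0,0,0.565],
  ],
)

```text
time: 4.87
ee_pos: [0.4767, -0.0614, 0.1206]
ee_rot: [0.519, 0.48, 0.519, -0.48]
contact_force: [0.6, 0.1, 0.1]
grip_width: 0.0852
```

Call:
play_rows(
  moves=[
    [85,0.12,-0.9,0,0,0,0.565],
    [85,0.12,-0.9,0,0,0,0.565],
    [85,0.12,-0.9,0,0,0,0.565],
    [85,0.12,-0.9,0,0,0,0.565],
  ],
)

```text
time: 5.2
ee_pos: [0.4885, -0.1516, 0.12]
ee_rot: [0.572, 0.416, 0.572, -0.416]
contact_force: [0.8, 0.3, -0.3]
grip_width: 0.0848
```

Call:
play_rows(
  moves=[
    [85,0,0,0,0,0,0],
    [85,0,0,0,0,0,0],
    [85,0,0,0,0,0,0],
  ],
)

```text
time: 5.45
ee_pos: [0.4884, -0.1503, 0.1199]
ee_rot: [0.571, 0.417, 0.572, -0.417]
contact_force: [-1.2, -0.6, 0.5]
grip_width: 0.0851
```

```bash
python3 - <<'E'
from h import *
from scipy.spatial.transform import Rotation as R
t=manip.get_image("top")
cv2.imwrite("pics/t2.png",cv2.resize(t[190:255,210:340],None,fx=6,fy=6,interpolation=cv2.INTER_CUBIC))
s=manip.get_image("scene");cv2.imwrite("pics/s2.png",s)
o=manip.observe();print(o["ee_pos"],o["ee_rot"],o["contact_force"],o["grip_width"])
q=o["ee_rot"];M=R.from_quat([q[1],q[2],q[3],q[0]]).as_matrix();print(np.degrees(np.arctan2(M[1,1],M[0,1])),M[:,0])
E
```

```text
[ 0.4886 -0.1499  0.12  ] [ 0.5714  0.4164  0.5716 -0.4164] [-0.4863  0.438   0.6026] 0.0852578748109284
17.846372649426257 [-0.0002  0.0003 -1.    ]
```

View pics/t2.png

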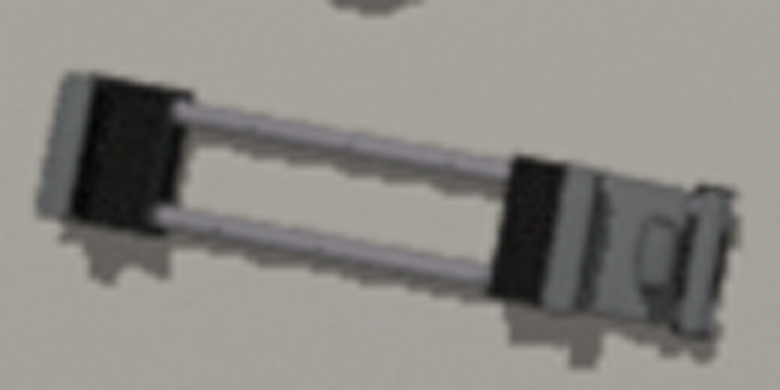

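The jaw is now drawn back: its face went from column 459 to about 557 in the crop, roughly 39 mm. Now I descend on the stone and grip it.

Call:
play_rows(
  moves=[
    [85,0.1,-0.03,-1,0,0,0],
    [85,0,0,-1,0,0,0],
    [85,0,0,-1,0,0,0],
    [85,0,0,-0.9,0,0,0],
    [85,0,0,-0.5,0,0,0],
  ],
)

```text
time: 5.97
ee_pos: [0.49, -0.1502, 0.0075]
ee_rot: [0.571, 0.416, 0.573, -0.416]
contact_force: [-0.9, 0.5, -0.8]
grip_width: 0.0851
```

Call:
play_rows(
  moves=[
    [75,0,0,-0.2,0,0,0],
    [68,0,0,-0.2,0,0,0],
    [64,0,0,0,0,0,0],
    [61,0,0,0,0,0,0],
    [61,0,0,0,0,0,0],
  ],
  squeeze=30,
)

```text
time: 6.38
ee_pos: [0.4921, -0.1515, 0.0013]
ee_rot: [0.572, 0.417, 0.571, -0.416]
contact_force: [1.8, 0.6, 1.4]
grip_width: 0.0609
```

Call:
play_rows(
  moves=[
    [55,0,0,0,0,0,0],
    [55,0,0,0,0,0,0],
    [55,0,0,0,0,0,0],
  ],
  squeeze=50,
)

```text
time: 6.63
ee_pos: [0.4923, -0.1516, 0.0017]
ee_rot: [0.572, 0.417, 0.571, -0.416]
contact_force: [0.3, 3.1, 6.9]
grip_width: 0.0588
```

```bash
python3 - <<'E'
from h import *
T=lambda c:((c[0]+.5)/6-.5+210,(c[1]+.5)/6-.5+190)
F=[ray("top",T(c),.056) for c in[(94,76),(72,221),(569,165),(545,303)]]
tab=ray("top",T((658,252)),.062)
print(np.array(F),tab); f=(F[0]+F[1])/2;s=(F[2]+F[3])/2;print(f,s,np.linalg.norm(f-s),np.degrees(np.arctan2(*(s-f)[1::-1])))
s=manip.get_image("scene");cv2.imwrite("pics/s3.png",cv2.resize(s[180:280,340:480],None,fx=5,fy=5,interpolation=cv2.INTER_CUBIC))
E
```

```text
[[0.533  0.2575 0.056 ]
 [0.4746 0.2641 0.056 ]
 [0.5004 0.0651 0.056 ]
 [0.4455 0.0735 0.056 ]] [0.4666 0.0288 0.062 ]
[0.5038 0.2608 0.056 ] [0.473  0.0693 0.056 ] 0.19401351160779393 -99.13639760480895
```

View pics/s3.png

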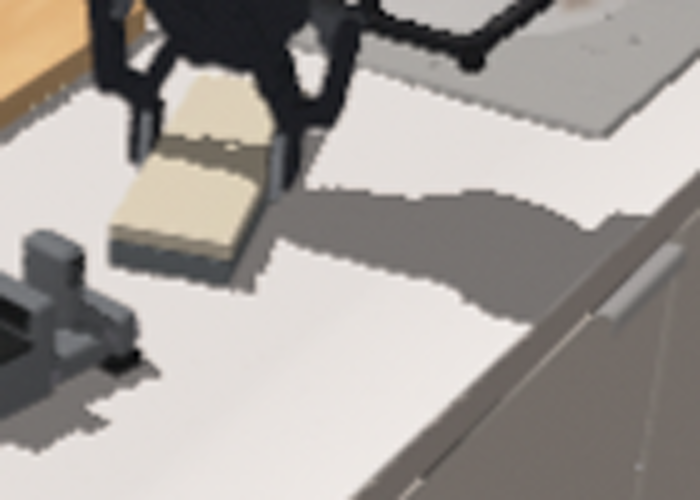

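The stone at (190, 180) is held mid-length, square between the pads. The width reads 58.8 mm, which fits. Now I lift it and carry it over the holder.

Call:
play_rows(
  moves=[
    [55,0,0,0.4,0,0,0],
    [55,0,0,0.9,0,0,0],
    [55,0,0,1,0,0,0],
    [55,0,0,1,0,0,0],
    [55,0,0,1,0,0,0],
  ],
)

```text
time: 7.1
ee_pos: [0.4905, -0.1515, 0.109]
ee_rot: [0.571, 0.416, 0.572, -0.417]
contact_force: [0.2, -0.2, -3.6]
grip_width: 0.059
```

Call:
play_rows(
  moves=[
    [55,-0.01,0.6,0.8,0,0,-0.35],
    [55,-0.01,0.95,0,0,0,-0.35],
    [55,-0.01,1,0,0,0,-0.35],
    [55,-0.01,1,0,0,0,-0.35],
    [55,-0.01,1,0,0,0,-0.35],
  ],
)

```text
time: 7.52
ee_pos: [0.4894, -0.0369, 0.1281]
ee_rot: [0.53, 0.468, 0.53, -0.468]
contact_force: [-0.4, 0.5, -4.0]
grip_width: 0.0586
```

Call:
play_rows(
  moves=[
    [55,-0.01,1,0,0,0,-0.35],
    [55,-0.01,1,0,0,0,-0.35],
    [55,-0.01,1,0,0,0,-0.35],
    [55,-0.01,1,0,0,0,-0.35],
    [55,-0.01,1,0,0,0,-0.35],
  ],
)

```text
time: 7.93
ee_pos: [0.4881, 0.0883, 0.128]
ee_rot: [-0.485, -0.514, -0.485, 0.514]
contact_force: [0.2, -0.2, -3.7]
grip_width: 0.059
```

Call:
play_rows(
  moves=[
    [55,-0.01,1,0,0,0,-0.34],
    [55,-0.01,0.9,0,0,0,-0.34],
    [55,-0.01,0.75,0,0,0,-0.34],
    [55,0,0.55,0,0,0,0],
    [55,0,0,0,0,0,0],
  ],
)

```text
time: 8.35
ee_pos: [0.4875, 0.1692, 0.1277]
ee_rot: [-0.458, -0.538, -0.459, 0.539]
contact_force: [0.3, 0.5, -4.4]
grip_width: 0.0588
```

Call:
play_rows(
  moves=[
    [55,0,0,0,0,0,0],
    [55,0,0,0,0,0,0],
  ],
)

```text
time: 8.52
ee_pos: [0.4877, 0.1667, 0.1277]
ee_rot: [-0.458, -0.539, -0.458, 0.539]
contact_force: [0.2, -0.1, -4.4]
grip_width: 0.059
```

```bash
python3 - <<'E'
from h import *
from scipy.spatial.transform import Rotation as R
t=manip.get_image("top");s=manip.get_image("scene")
cv2.imwrite("pics/t4r.png",t);cv2.imwrite("pics/s4r.png",s)
a=cv2.resize(t[130:255,200:340],(560,500),interpolation=cv2.INTER_CUBIC)
cv2.imwrite("pics/t4.png",a)
o=manip.observe();print(o["time"],o["ee_pos"],o["contact_force"],o["grip_width"])
q=o["ee_rot"];M=R.from_quat([q[1],q[2],q[3],q[0]]).as_matrix();print(np.degrees(np.arctan2(M[1,1],M[0,1])),M[:,0])
print("tumbler base",ray("top",(267,157),0),ray("scene",(246,246),0))
E
```

```text
8.6167 [0.4879 0.1665 0.1277] [-0.5032  0.0626 -4.3586] 0.05954352647309779
-9.336481171028826 [-0.0001 -0.0003 -1.    ]
tumbler base [0.6556 0.1691 0.    ] [0.6666 0.1539 0.    ]
```

View pics/t4.png

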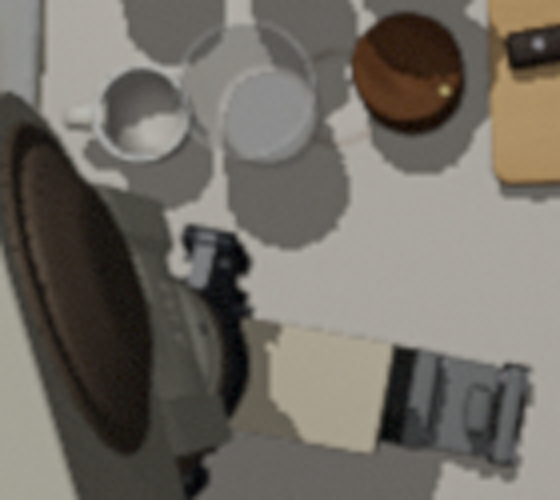

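The arm hides the fixed end. The stone's sliding end has corners at crop (393,343) and (377,453), so I'll check how the stone lies in the grip.

```bash
python3 - <<'E'
from h import *
T=lambda c:((c[0]+.5)/4-.5+200,(c[1]+.5)/4-.5+130)
a=ray("top",T((393,343)),.151);b=ray("top",T((377,453)),.151);print(a,b,(a+b)/2,np.linalg.norm(a-b))
# scene view: fixed-end top corners predicted if stone centred at TCP; save crop for look
d=np.array([-.162,-.9868,0]);n=np.array([.9868,-.162,0]);c=np.array([.4879,.1665,.1257])
s=cv2.imread("pics/s4r.png")
x0,y0=220,140
for sx in(-.09,.09):
  for sy in(-.03,.03):
    for z in(0,.025):
      u=proj("scene",c+sx*d+sy*n+[0,0,z]);cv2.circle(s,tuple(int(round(v*8)) for v in u),4,(0,0,255),-1,shift=3) if 0 else s.__setitem__((int(round(u[1])),int(round(u[0]))),(0,0,255))
cv2.imwrite("pics/s4.png",cv2.resize(s[y0:y0+160,x0:x0+200],(750,600),interpolation=cv2.INTER_NEAREST))
E
```

```text
[0.5017 0.0729 0.151 ] [0.4433 0.0802 0.151 ] [0.4725 0.0766 0.151 ] 0.05882901118127135
```

View pics/s4.png

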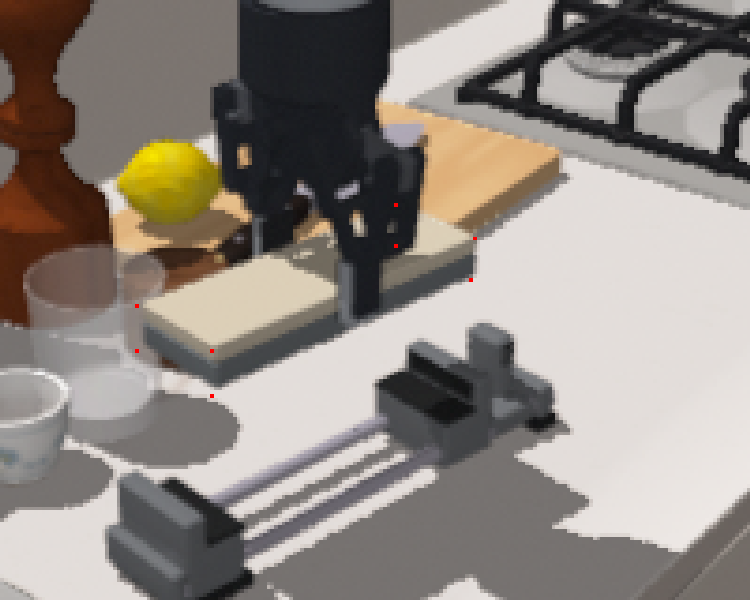

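The stone sits about 1–2 mm toward the sliding side of the TCP, and both views agree within about 1 mm. I'll shift slightly and descend to just above the jaws, then check lateral alignment there.

Call:
play_rows(
  moves=[
    [55,0.03,0.06,-0.5,0,0,0],
    [55,0.04,0.06,-0.7,0,0,0],
    [55,0,0,-0.7,0,0,0],
    [55,0,0,-0.45,0,0,0],
    [55,0,0,-0.25,0,0,0],
  ],
)

```text
time: 9.03
ee_pos: [0.4887, 0.1696, 0.0602]
ee_rot: [-0.457, -0.538, -0.458, 0.54]
contact_force: [-0.8, 0.4, -4.4]
grip_width: 0.059
```

Call:
play_rows(
  moves=[
    [55,0,0,0,0,0,0],
    [55,0,0,0,0,0,0],
    [55,0,0,0,0,0,0],
  ],
)

```text
time: 9.28
ee_pos: [0.4902, 0.1704, 0.0635]
ee_rot: [0.458, 0.539, 0.458, -0.538]
contact_force: [-0.5, 0.8, -4.6]
grip_width: 0.0589
```

```bash
python3 - <<'E'
from h import *
t=manip.get_image("top");s=manip.get_image("scene")
cv2.imwrite("pics/t5r.png",t);cv2.imwrite("pics/s5r.png",s)
a=cv2.resize(t[205:250,255:340],None,fx=7,fy=7,interpolation=cv2.INTER_CUBIC)
b=cv2.resize(s[215:305,243:363],(595,446)[:2],interpolation=cv2.INTER_CUBIC)[:280+5*33]
cv2.imwrite("pics/t5.png",a[:, :595]);print(a.shape)
b=cv2.resize(s[225:305,243:373],(595,280),interpolation=cv2.INTER_CUBIC)
cv2.imwrite("pics/m5.png",np.vstack([a,b]))
o=manip.observe();print(o["time"],o["ee_pos"],o["contact_force"],o["grip_width"])
E
```

```text
(315, 595, 3)
9.3833 [0.4903 0.1705 0.0636] [ 0.1003  0.5722 -3.4971] 0.05883909665343472
```

View pics/m5.png

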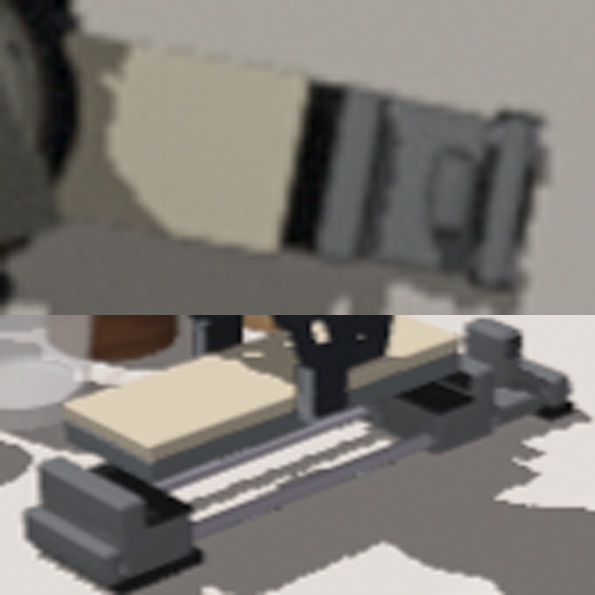

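```bash
python3 - <<'E'
from h import *
T=lambda c:((c[0]+.5)/7-.5+255,(c[1]+.5)/7-.5+205)
d=np.array([-.162,-.9868]);n=np.array([.9868,-.162])
o=np.array([.4903,.1705])
def hc(p,z): q=ray("top",T(p),z)[:2]-o;return np.array([q@d,q@n])*1000
for k,p,z in[("stone far",(310,78),.087),("stone near",(278,249),.087),("stone far2",(140,42),.087),("stone near2",(100,225),.087),
 ("jaw in far",(349,89),.056),("jaw in near",(322,254),.056),("jaw out far",(383,97),.056),("jaw out near",(352,258),.056),("tab",(454,205-0),.062),("ledge far",(312,84),.04),("bar",(515,197),.04)]: print(k,hc(p,z))
# stone edges by fit in mask
t=cv2.imread("pics/t5r.png");h=cv2.cvtColor(t,cv2.COLOR_BGR2HSV)
for x in range(272,300,3):
    col=t[200:248,x].astype(int);w=col[:,2]-col[:,0]
    print(x,list(np.round(w)))
E
```

```text
stone far [91.2715 27.4908]
stone near [ 91.2101 -29.5145]
stone far2 [33.591  29.1192]
stone near2 [ 31.9803 -32.4093]
jaw in far [102.5222  26.5755]
jaw in near [103.6905 -30.1916]
jaw out far [114.4723  25.9716]
jaw out near [113.9924 -29.6732]
tab [145.0326  -5.6252]
ledge far [88.4147 26.1551]
bar [164.9254   0.3161]
272 [np.int64(9), np.int64(10), np.int64(11), np.int64(9), np.int64(10), np.int64(11), np.int64(11), np.int64(10), np.int64(11), np.int64(11), np.int64(11), np.int64(16), np.int64(16), np.int64(19), np.int64(22), np.int64(23), np.int64(23), np.int64(24), np.int64(24), np.int64(25), np.int64(25), np.int64(25), np.int64(24), np.int64(24), np.int64(24), np.int64(25), np.int64(25), np.int64(23), np.int64(23), np.int64(23), np.int64(20), np.int64(16), np.int64(16), np.int64(16), np.int64(16), np.int64(18), np.int64(16), np.int64(11), np.int64(7), np.int64(8), np.int64(7), np.int64(8), np.int64(8), np.int64(7), np.int64(7), np.int64(8), np.int64(8), np.int64(7)]
275 [np.int64(11), np.int64(12), np.int64(11), np.int64(10), np.int64(10), np.int64(10), np.int64(10), np.int64
[... 5182 characters left out ...]
.int64(7), np.int64(7), np.int64(7), np.int64(7)]
299 [np.int64(12), np.int64(11), np.int64(10), np.int64(10), np.int64(11), np.int64(11), np.int64(10), np.int64(10), np.int64(11), np.int64(10), np.int64(10), np.int64(11), np.int64(9), np.int64(10), np.int64(10), np.int64(11), np.int64(10), np.int64(9), np.int64(6), np.int64(7), np.int64(4), np.int64(4), np.int64(2), np.int64(3), np.int64(-3), np.int64(0), np.int64(1), np.int64(0), np.int64(1), np.int64(1), np.int64(-1), np.int64(-3), np.int64(-6), np.int64(-3), np.int64(1), np.int64(-1), np.int64(2), np.int64(1), np.int64(1), np.int64(1), np.int64(2), np.int64(6), np.int64(6), np.int64(9), np.int64(6), np.int64(8), np.int64(6), np.int64(6)]
```

Relative to the sliding jaw the stone is about 0.7 mm too far to +x, the gap to the fixed face is about 2.5 mm, and the gap to the sliding face is about 11 mm. I'll nudge it and lower gently.

Call:
play_rows(
  moves=[
    [55,-0.025,0,-0.2,0,0,0],
    [55,0,0,-0.2,0,0,0],
    [55,0,0,-0.16,0,0,0],
    [55,0,0,-0.1,0,0,0],
    [55,0,0,-0.04,0,0,0],
  ],
)

```text
time: 9.8
ee_pos: [0.4887, 0.1702, 0.0443]
ee_rot: [-0.458, -0.538, -0.458, 0.539]
contact_force: [-0.7, 0.0, -4.6]
grip_width: 0.059
```

Call:
play_rows(
  moves=[
    [55,0,0,-0.03,0,0,0],
    [55,0,0,-0.03,0,0,0],
    [55,0,0,0,0,0,0],
  ],
)

```text
time: 10.05
ee_pos: [0.4891, 0.1703, 0.0435]
ee_rot: [0.458, 0.539, 0.458, -0.539]
contact_force: [0.4, -0.0, -4.2]
grip_width: 0.059
```

Call:
play_rows(
  moves=[
    [55,0,0,-0.03,0,0,0],
    [55,0,0,-0.03,0,0,0],
    [55,0,0,0,0,0,0],
  ],
)

```text
time: 10.3
ee_pos: [0.4891, 0.1703, 0.0419]
ee_rot: [-0.458, -0.539, -0.458, 0.539]
contact_force: [-0.2, 0.1, -3.9]
grip_width: 0.0591
```

Call:
play_rows(
  moves=[
    [55,0,0,-0.02,0,0,0],
    [55,0,0,0,0,0,0],
  ],
)

```text
time: 10.47
ee_pos: [0.4891, 0.1703, 0.0418]
ee_rot: [0.458, 0.539, 0.458, -0.539]
contact_force: [-1.5, -0.9, -1.9]
grip_width: 0.0588
```

Call:
play_rows(
  moves=[
    [55,0,0,-0.02,0,0,0],
    [55,0,0,-0.02,0,0,0],
    [55,0,0,0,0,0,0],
  ],
)

```text
time: 10.72
ee_pos: [0.4891, 0.1703, 0.0417]
ee_rot: [0.458, 0.539, 0.458, -0.539]
contact_force: [-5.1, -1.2, 8.2]
grip_width: 0.059
```

Seated: it stopped at underside 0.040 with the force up. Release, then rise.

Call:
play_rows(
  moves=[
    [57,0,0,0.02,0,0,0],
    [61,0,0,0,0,0,0],
    [66,0,0,0,0,0,0],
    [74,0,0,0,0,0,0],
    [78,0,0,0,0,0,0],
  ],
)

```text
time: 11.13
ee_pos: [0.4892, 0.1703, 0.0411]
ee_rot: [0.458, 0.539, 0.458, -0.539]
contact_force: [-0.2, 0.5, 1.1]
grip_width: 0.0778
```

Call:
play_rows(
  moves=[
    [78,0,0,0.4,0,0,0],
    [78,0,0,0.8,0,0,0],
    [78,0,0,1,0,0,0],
    [78,0,0,1,0,0,0],
    [78,0,0,0.5,0,0,0],
  ],
)

```text
time: 11.55
ee_pos: [0.49, 0.1706, 0.1373]
ee_rot: [0.458, 0.54, 0.457, -0.538]
contact_force: [1.0, 1.1, 0.5]
grip_width: 0.0782
```

Call:
play_rows(
  moves=[
    [60,-0.15,-0.95,0,0,0,0],
    [60,-0.15,-0.95,0,0,0,0],
    [60,-0.15,-0.95,0,0,0,0],
    [60,-0.15,-0.95,0,0,0,0],
    [60,-0.15,-0.95,0,0,0,0],
  ],
)

```text
time: 11.97
ee_pos: [0.47, 0.0506, 0.1337]
ee_rot: [0.458, 0.539, 0.458, -0.539]
contact_force: [0.7, 0.4, -0.1]
grip_width: 0.0599
```

Call:
play_rows(
  moves=[
    [60,-0.15,-0.9,0,0,0,0],
    [60,0,0,0,0,0,0],
    [60,0,0,0,0,0,0],
    [60,0,0,0,0,0,0],
  ],
)

```text
time: 12.3
ee_pos: [0.4667, 0.0292, 0.1336]
ee_rot: [0.458, 0.539, 0.458, -0.539]
contact_force: [0.3, -0.3, -0.2]
grip_width: 0.0599
```

```bash
python3 - <<'E'
from h import *
t=manip.get_image("top");s=manip.get_image("scene")
cv2.imwrite("pics/t6r.png",t);cv2.imwrite("pics/s6r.png",s)
a=cv2.resize(t[195:250,210:310],(600,330),interpolation=cv2.INTER_CUBIC)
b=cv2.resize(s[230:300,243:373],(600,268),interpolation=cv2.INTER_CUBIC)
cv2.imwrite("pics/m6.png",np.vstack([a,b]))
o=manip.observe();print(o["time"],o["ee_pos"],o["contact_force"],o["grip_width"])
E
```

```text
12.4 [0.4667 0.0297 0.1335] [-0.1399  0.6092 -0.1083] 0.059991541901113575
```

View pics/m6.png

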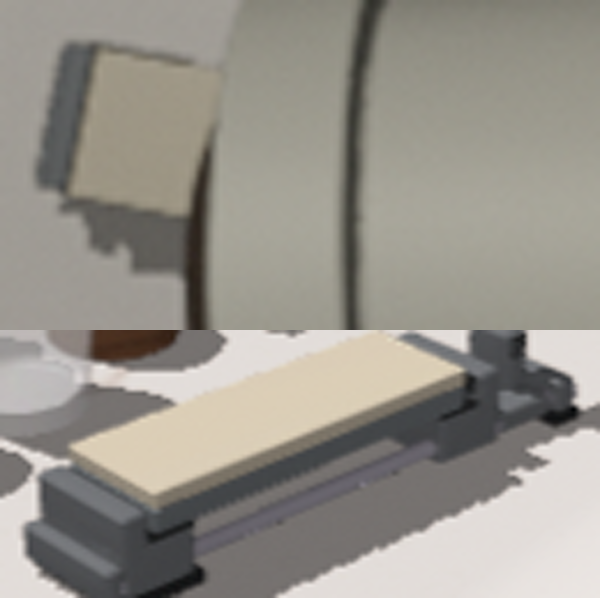

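The stone lies on both ledges: a small gap at the fixed jaw around (95–103, 45), a wider one at the sliding jaw. Quick numeric check of the lateral fit at the fixed end.

```bash
python3 - <<'E'
from h import *
T=lambda c:((c[0]+.5)/6-.5+210,(c[1]+.5)/6-.5+195)
d=np.array([-.162,-.9868]);n=np.array([.9868,-.162]);o=np.array([.4897,.172])
t=cv2.imread("pics/t6r.png").astype(int);w=cv2.resize((t[195:250,210:310,2]-t[195:250,210:310,0]).astype(np.float32),(600,330),interpolation=cv2.INTER_LINEAR)
m=(w>17).astype(np.uint8);m[:,200:]=0
c=max(cv2.findContours(m,0,2)[0],key=cv2.contourArea).reshape(-1,2)
P=np.array([[ (ray("top",T(p),.065)[:2]-o)@d,(ray("top",T(p),.065)[:2]-o)@n] for p in c])*1000
for lo,hi in((-80,-70),(-70,-60),(-60,-50)):
    q=P[(P[:,0]>lo)&(P[:,0]<hi),1];print(lo,"y edges",q[q>0].mean() if (q>0).any() else 0,q[q<0].mean(),np.percentile(q,[5,95]))
q=P[np.abs(P[:,1])<22];q=q[q[:,0]<-80];print("end x",np.polyfit(q[:,1],q[:,0],1))
for k,p in[("fi far",(94,46)),("fi near",(70,192)),("fo far",(68,42)),("fo near",(38,187))]:
    r=ray("top",T(p),.056)[:2]-o;print(k,r@d*1000,r@n*1000)
E
```

```text
-80 y edges 28.094061319918378 -30.69648925067273 [-31.1247  28.466 ]
-70 y edges 28.048507197247403 -30.711763818561366 [-30.9659  28.6371]
-60 y edges 28.51345369985162 -30.752383949686546 [-31.026   28.6969]
end x [ -0.0055 -87.21  ]
fi far -91.39999678045271 28.825265269491727
fi near -89.17968759112239 -30.367253908135936
fo far -102.12559598648379 28.532379972380998
fo near -102.31610748528138 -30.732880369385917
```

The stone is within about 0.5 mm of the jaw sides and parallel to the axis. The fixed gap is about 3 mm. Now I grip the tab again and push up.

Call:
play_rows(
  moves=[
    [60,0,-0.03,-0.8,0,0,0],
    [60,0,0,-0.8,0,0,0],
    [60,0,0,-0.8,0,0,0],
    [60,0,0,-0.8,0,0,0],
    [60,0,0,-0.55,0,0,0],
  ],
  squeeze=40,
)

```text
time: 12.82
ee_pos: [0.466, 0.0291, 0.0379]
ee_rot: [-0.458, -0.538, -0.459, 0.539]
contact_force: [-0.4, -0.7, 0.9]
grip_width: 0.06
```

Call:
play_rows(
  moves=[
    [40,0,0,0,0,0,0],
    [30,0,0,0,0,0,0],
    [26,0,0,0,0,0,0],
    [22,0,0,0,0,0,0],
    [22,0,0,0,0,0,0],
  ],
)

```text
time: 13.23
ee_pos: [0.4667, 0.0288, 0.0407]
ee_rot: [0.458, 0.539, 0.458, -0.538]
contact_force: [-4.4, 2.8, 2.8]
grip_width: 0.027
```

Call:
play_rows(
  moves=[
    [22,0.013,0.079,0,0,0,0],
    [22,0.013,0.079,0,0,0,0],
    [22,0.013,0.079,0,0,0,0],
    [22,0.013,0.079,0,0,0,0],
    [22,0,0,0,0,0,0],
  ],
)

```text
time: 13.65
ee_pos: [0.4678, 0.0361, 0.0407]
ee_rot: [-0.458, -0.539, -0.458, 0.539]
contact_force: [-5.7, -1.8, 4.5]
grip_width: 0.0274
```

Call:
play_rows(
  moves=[
    [22,0.0065,0.04,0,0,0,0],
    [22,0.0065,0.04,0,0,0,0],
    [22,0,0,0,0,0,0],
  ],
)

```text
time: 13.9
ee_pos: [0.4681, 0.0379, 0.0407]
ee_rot: [-0.458, -0.539, -0.458, 0.539]
contact_force: [-6.1, -1.4, 3.4]
grip_width: 0.0272
```

Call:
play_rows(
  moves=[
    [22,0.0065,0.04,0,0,0,0],
    [22,0.0065,0.04,0,0,0,0],
    [22,0,0,0,0,0,0],
  ],
)

```text
time: 14.15
ee_pos: [0.4684, 0.0399, 0.0407]
ee_rot: [-0.458, -0.539, -0.458, 0.539]
contact_force: [-6.1, -2.5, 3.4]
grip_width: 0.0269
```

Call:
play_rows(
  moves=[
    [22,0.0065,0.04,0,0,0,0],
    [22,0,0,0,0,0,0],
  ],
)

```text
time: 14.32
ee_pos: [0.4686, 0.0408, 0.0407]
ee_rot: [-0.458, -0.539, -0.457, 0.539]
contact_force: [-6.6, -1.7, 4.7]
grip_width: 0.0273
```

Call:
play_rows(
  moves=[
    [22,0.0065,0.04,0,0,0,0],
    [22,0,0,0,0,0,0],
  ],
)

```text
time: 14.48
ee_pos: [0.4687, 0.0412, 0.0407]
ee_rot: [-0.458, -0.538, -0.457, 0.54]
contact_force: [-6.1, -5.2, 4.9]
grip_width: 0.0269
```

Force is rising, which is contact with the stone. Continuing in small steps.

Call:
play_rows(
  moves=[
    [22,0.0065,0.04,0,0,0,0],
    [22,0,0,0,0,0,0],
  ],
)

```text
time: 14.65
ee_pos: [0.4687, 0.0413, 0.0407]
ee_rot: [-0.459, -0.538, -0.456, 0.54]
contact_force: [-7.1, -12.3, 6.1]
grip_width: 0.0272
```

Call:
play_rows(
  moves=[
    [22,0.0065,0.04,0,0,0,0],
    [22,0,0,0,0,0,0],
  ],
)

```text
time: 14.82
ee_pos: [0.4687, 0.0414, 0.0407]
ee_rot: [-0.459, -0.538, -0.456, 0.541]
contact_force: [-8.0, -19.1, 7.0]
grip_width: 0.027
```

The jaw stalled at 19 N after 12.7 mm of travel. The face distance was 154.2 + 38.4 mm, so it is now about 179.9 mm, which matches the stone length. I'll confirm by numbers at the fixed end before releasing.

```bash
cat > chk.py <<'E'
from h import *
T=lambda c:((c[0]+.5)/6-.5+210,(c[1]+.5)/6-.5+195)
d=np.array([-.162,-.9868]);n=np.array([.9868,-.162]);o=np.array([.4897,.172])
t=manip.get_image("top");t=t.astype(int);w=cv2.resize((t[195:250,210:310,2]-t[195:250,210:310,0]).astype(np.float32),(600,330),interpolation=cv2.INTER_LINEAR)
m=(w>17).astype(np.uint8);m[:,200:]=0
c=max(cv2.findContours(m,0,2)[0],key=cv2.contourArea).reshape(-1,2)
P=np.array([[(ray("top",T(p),.065)[:2]-o)@k for k in(d,n)] for p in c])*1000
q=P[(P[:,0]>-80)&(P[:,0]<-50),1];print("y edges",q[q>0].mean(),q[q<0].mean())
q=P[np.abs(P[:,1])<22];q=q[q[:,0]<-80];print("end x",np.polyfit(q[:,1],q[:,0],1))
print({k:v for k,v in manip.observe().items() if k in("time","ee_pos","contact_force")})
E
python3 chk.py
```

```text
y edges 28.58694061551073 -30.594123605522455
end x [  0.017 -89.406]
{'time': 14.8667, 'ee_pos': array([0.4687, 0.0414, 0.0407]), 'contact_force': array([ -9.3426, -17.3998,   6.5574])}
```

Call:
play_rows(
  moves=[
    [22,0.0065,0.04,0,0,0,0],
    [22,0.003,0.02,0,0,0,0],
    [22,0,0,0,0,0,0],
  ],
)

```text
time: 15.12
ee_pos: [0.4687, 0.0415, 0.0407]
ee_rot: [-0.459, -0.537, -0.455, 0.542]
contact_force: [-8.6, -26.4, 8.5]
grip_width: 0.027
```

Call:
play_rows(
  moves=[
    [22,-0.013,-0.08,0,0,0,0],
    [30,-0.007,-0.04,0,0,0,0],
    [40,0,0,0,0,0,0],
    [55,0,0,0,0,0,0],
    [55,0,0,0.5,0,0,0],
  ],
)

```text
time: 15.53
ee_pos: [0.468, 0.0428, 0.051]
ee_rot: [-0.457, -0.538, -0.458, 0.539]
contact_force: [-0.3, 0.0, -0.7]
grip_width: 0.055
```

Call:
play_rows(
  moves=[
    [55,0,0,1,0,0,0],
    [55,0,0,1,0,0,0],
    [55,0,0,1,0,0,0],
    [55,0,0,1,0,0,0],
    [55,0,-1,0.5,0,0,0],
  ],
)

```text
time: 15.95
ee_pos: [0.47, 0.0199, 0.1691]
ee_rot: [0.459, 0.54, 0.458, -0.537]
contact_force: [1.1, -0.0, -0.2]
grip_width: 0.0553
```

Call:
play_rows(
  moves=[
    [55,-0.3,-1,0,0,0,0],
    [55,-0.3,-1,0,0,0,0],
    [55,-0.3,-1,0,0,0,0],
    [55,-0.3,-1,0,0,0,0],
    [55,-0.3,-1,0,0,0,0],
  ],
)

```text
time: 16.37
ee_pos: [0.4312, -0.1082, 0.1661]
ee_rot: [0.458, 0.539, 0.458, -0.538]
contact_force: [0.5, 0.5, 1.6]
grip_width: 0.0549
```

Call:
play_rows(
  moves=[
    [55,-0.3,-1,0,0,0,0],
    [55,-0.3,-1,0,0,0,0],
    [55,-0.3,-1,0,0,0,0],
    [55,0,0,0,0,0,0],
    [55,0,0,0,0,0,0],
  ],
)

```text
time: 16.78
ee_pos: [0.4088, -0.1831, 0.1657]
ee_rot: [0.458, 0.54, 0.457, -0.539]
contact_force: [-0.1, 0.5, 0.8]
grip_width: 0.0549
```

```bash
python3 chk.py; python3 - <<'E'
from h import *
t=manip.get_image("top");s=manip.get_image("scene")
a=cv2.resize(t[195:250,210:340],(780,330),interpolation=cv2.INTER_CUBIC)
b=cv2.resize(s[225:305,243:373],(439,270),interpolation=cv2.INTER_CUBIC)
c=cv2.resize(t[100:200,210:340],(341,270))
cv2.imwrite("pics/m7.png",np.vstack([a,np.hstack([b,c])]))
E
```

```text
y edges 28.83162829415468 -30.720810524574365
end x [  0.0184 -89.4652]
{'time': 16.8333, 'ee_pos': array([ 0.4091, -0.1824,  0.1656]), 'contact_force': array([-0.7105,  0.8948, -0.011 ])}
```

View pics/m7.png

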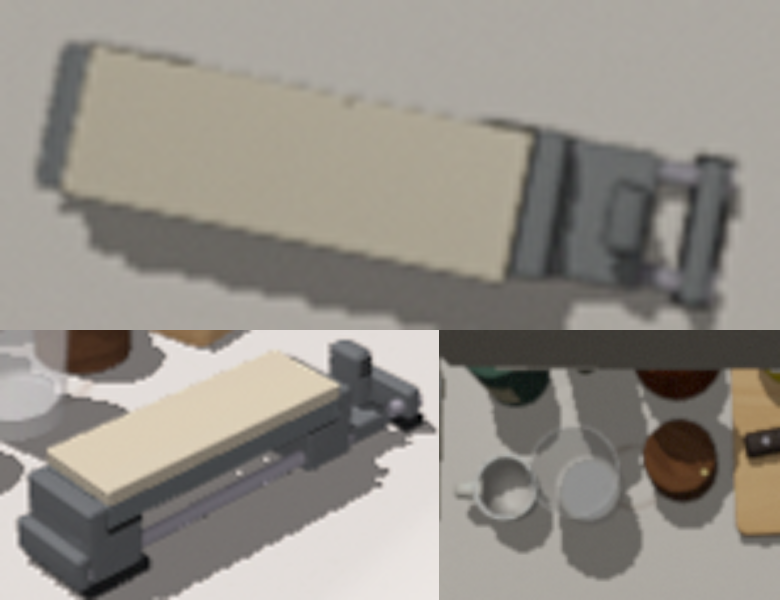

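The stone sits between the jaws and the bystanders are unmoved, but the sliding end shows a thin dark strip at crop (505–541, 130–280). I'll quantify squareness and gap by edge fits before handing in.

```bash
cat > fit.py <<'E'
from h import *
d=np.array([-.162,-.9868]);n=np.array([.9868,-.162]);o=np.array([.4897,.172])
K,V=cam("top")
im=np.mean([manip.get_image("top").astype(np.float32) for _ in range(3)],0)
def samp(X,Y,z):
    p=np.array([*(o+X*d+Y*n),z]);u=proj("top",p)
    return cv2.remap(im,np.float32([[u[0]]]),np.float32([[u[1]]]),cv2.INTER_CUBIC)[0,0]
# profiles along holder x, across jaw/stone junctions
for nm,r in(("fix",range(-108,-80)),("slide",range(82,112))):
  for Y in(-20,0,20):
    print(nm,Y,[(x,int(samp(x/1e3,Y/1e3,.056).mean()),int((lambda c:c[2]-c[0])(samp(x/1e3,Y/1e3,.056)))) for x in r][::2])
# stone long edges, warm colour threshold crossing, z=.065
for sg in(1,-1):
  E=[]
  for X in range(-80,81,5):
    ys=np.arange(24,36,.25);v=np.array([(lambda c:c[2]-c[0])(samp(X/1e3,sg*y/1e3,.065)) for y in ys])
    h=(v[:6].mean()+v[-8:].mean())/2;k=np.argmax(v<h);E.append((X,sg*ys[k]))
  E=np.array(E);p=np.polyfit(E[:,0],E[:,1],1);print("stone edge",sg,"deg",np.degrees(p[0]),"at0",p[1],"res",np.std(E[:,1]-np.polyval(p,E[:,0])))
E
python3 fit.py
```

```text
fix -20 [(-108, 163, 11), (-106, 145, 9), (-104, 116, 4), (-102, 99, -1), (-100, 96, -2), (-98, 97, -2), (-96, 99, 0), (-94, 110, 7), (-92, 135, 20), (-90, 153, 24), (-88, 157, 25), (-86, 156, 25), (-84, 155, 25), (-82, 156, 24)]
fix 0 [(-108, 164, 10), (-106, 148, 9), (-104, 110, 3), (-102, 94, 0), (-100, 96, -2), (-98, 99, -2), (-96, 103, 0), (-94, 115, 6), (-92, 140, 17), (-90, 156, 24), (-88, 158, 25), (-86, 156, 25), (-84, 157, 25), (-82, 157, 25)]
fix 20 [(-108, 167, 10), (-106, 155, 10), (-104, 122, 4), (-102, 98, -2), (-100, 100, -3), (-98, 101, -3), (-96, 100, -2), (-94, 114, 4), (-92, 141, 15), (-90, 160, 22), (-88, 159, 25), (-86, 158, 25), (-84, 157, 25), (-82, 157, 25)]
slide -20 [(82, 159, 25), (84, 163, 25), (86, 156, 26), (88, 118, 20), (90, 71, 5), (92, 83, -2), (94, 98, -2), (96, 102, -1), (98, 102, -1), (100, 99, -2), (102, 87, -2), (104, 61, -1), (106, 51, -1), (108, 55, -1), (110, 66, -2)]
slide 0 [(82, 161, 24), (84, 161, 23), (86, 157, 24), (88, 137, 24), (90, 89, 10), (92, 78, -1), (94, 101, -2), (96, 103, -1), (98, 102, -2), (100, 101, -2), (102, 88, -2), (10
[... 338 characters left out ...]
363636356 res 0.3089758341281569Traceback (most recent call last):
  File "fit.py", line 16, in <module>
    ys=np.arange(24,36,.25);v=np.array([(lambda c:c[2]-c[0])(samp(X/1e3,sg*y/1e3,.065)) for y in ys])
                                                             ~~~~^^^^^^^^^^^^^^^^^^^^^
  File "fit.py", line 6, in samp
    p=np.array([*(o+X*d+Y*n),z]);u=proj("top",p)
                                   ~~~~^^^^^^^^^
  File "h.py", line 10, in proj
    K,V=cam(n);q=K@(V[:3,:3]@np.asarray(p)+V[:3,3]);return q[:2]/q[2]
        ~~~^^^
  File "h.py", line 5, in cam
    c=manip.camera_model(n);return np.array(c["mtx"]),np.array(c["view"])
ValueError: time passes only in moves, steps and waits
```

The gap check looks good. The fixed upstand back edge is at -104.3, so the face is at -90.3; allowing for parallax, a flush stone should show at -92.9, and it shows at -92.8. The sliding end matches as well. The stone's edge reads about -1° against my assumed axis, so I'll measure the true axis from the rods in the first picture.

```bash
cat > fit2.py <<'E'
from h import *
d=np.array([-.162,-.9868]);n=np.array([.9868,-.162]);o=np.array([.4897,.172])
K,V=cam("top")
def grid(im,X,Y,z):
    P=np.array([[*(o+x*d+y*n),z] for x in X for y in Y]);C=P@V[:3,:3].T+V[:3,3];u=(C@K.T);u=u[:,:2]/u[:,2:]
    u=u.reshape(len(X),len(Y),2).astype(np.float32)
    r=cv2.remap(im,u[...,0],u[...,1],cv2.INTER_LINEAR);return r[...,2]-r[...,0],r.mean(-1)
t0=cv2.imread("pics/top0.png").astype(np.float32)
X=np.arange(-50,15,2.)
for sg in(1,-1):
    Y=sg*np.arange(14,30,.5);w,_=grid(t0,X/1e3,Y/1e3,.015)
    k=np.clip(w.max(1,keepdims=True)-w-6,0,None);y=(k*Y).sum(1)/k.sum(1);p=np.polyfit(X,y,1);print("rod",sg,np.degrees(p[0]),p[1],np.std(y-np.polyval(p,X)))
im=np.mean([manip.get_image("top").astype(np.float32) for _ in range(3)],0)
cv2.imwrite("pics/t8.png",im)
X=np.arange(-80,81,4.)
for sg in(1,-1):
    Y=sg*np.arange(22,38,.25);w,_=grid(im,X/1e3,Y/1e3,.065)
    y=[]
    for r in w:
        h=(r[:8].mean()+r[-12:].mean())/2;j=np.argmax(r<h);y.append(Y[j-1]+(r[j-1]-h)/(r[j-1]-r[j])*(Y[j]-Y[j-1]))
    p=np.polyfit(X,y,1);print("stone",sg,np.degrees(p[0]),p[1],np.std(y-np.polyval(p,X)))
for z,nm,r,pts in((.056,"slide jaw",(91,102),0),(.056,"fix jaw",(-103,-95),0)):
    X=np.arange(*r,1.5);Y=np.arange(-40,40,.5);w,g=grid(im,X/1e3,Y/1e3,z);w=w.mean(0);h=4
    i=np.where(w<h)[0];print(nm,Y[i[0]],Y[i[-1]],"mid",(Y[i[0]]+Y[i[-1]])/2)
E
python3 fit2.py
```

```text
rod 1 0.10837343592692833 20.805500336386043 0.1986459097515005
rod -1 0.04616841914541621 -23.333305129184716 0.16590187802997833
stone 1 -1.138808674288734 27.377622062377284 0.3404526560791649
stone -1 -1.0754012018425243 -32.29108296135984 0.21861002627751008
slide jaw -30.5 27.5 mid -1.5
fix jaw -29.0 27.5 mid -0.75[ WARN:0@2.717] global loadsave.cpp:1063 imwrite_ Unsupported depth image for selected encoder is fallbacked to CV_8U.
```

The rods give an axis within 0.1° of what I assumed, but the stone is skewed by about -1.1° and sits roughly 3 mm off at the sliding end. That is not square, so it needs mending. First I'll see whether the skew came from the placing or from the push.

```bash
cat > fit3.py <<'E'
from h import *
d=np.array([-.162,-.9868]);n=np.array([.9868,-.162]);o=np.array([.4897,.172]);K,V=cam("top")
def edge(im,X,z,tag):
    for sg in(1,-1):
        Y=sg*np.arange(22,38,.25)
        P=np.array([[*(o+x/1e3*d+y/1e3*n),z] for x in X for y in Y]);C=P@V[:3,:3].T+V[:3,3];u=C@K.T
        u=(u[:,:2]/u[:,2:]).reshape(len(X),len(Y),2).astype(np.float32);r=cv2.remap(im,u[...,0],u[...,1],cv2.INTER_LINEAR);w=r[...,2]-r[...,0];y=[]
        for r in w:
            h=(r[:8].mean()+r[-12:].mean())/2;j=max(1,np.argmax(r<h));y.append(Y[j-1]+(r[j-1]-h)/(r[j-1]-r[j]+1e-6)*(Y[j]-Y[j-1]))
        y=np.array(y);p=np.polyfit(X,y,1);e=y-np.polyval(p,X);g=abs(e)<.8;p=np.polyfit(X[g],y[g],1)
        print(tag,sg,"deg %.2f at0 %.2f atmid %.2f"%(np.degrees(p[0]),p[1],np.polyval(p,X.mean())),"res %.2f"%np.std(e))
if __name__=="__main__":
    R=lambda f:cv2.imread(f).astype(np.float32)
    edge(R("pics/t5r.png"),np.arange(35,86,3.),.087,"held")
    edge(R("pics/t6r.png"),np.arange(-82,-48,3.),.065,"placed")
    edge(R("pics/t8.png"),np.arange(-82,-48,3.),.065,"now fixed end")
    edge(R("pics/t8.png"),np.arange(35,86,3.),.065,"now slide end")
E
python3 fit3.py
```

```text
held 1 deg 0.17 at0 29.00 atmid 29.17 res 0.29
held -1 deg -0.44 at0 -29.94 atmid -30.39 res 0.53
placed 1 deg 0.38 at0 28.86 atmid 28.42 res 0.26
placed -1 deg -0.31 at0 -31.58 atmid -31.23 res 0.21
now fixed end 1 deg -0.34 at0 28.40 atmid 28.78 res 0.11
now fixed end -1 deg -0.77 at0 -31.94 atmid -31.05 res 0.25
now slide end 1 deg -0.57 at0 26.95 atmid 26.36 res 0.30
now slide end -1 deg -1.29 at0 -32.05 atmid -33.38 res 0.17
```

The stone was square when placed, and the push swung its sliding end about 2.4 mm sideways, with a lateral load of about 7 N from an off-centre tab grip. To mend it I'll square the stone with the pads at mid-length, press it to the fixed face, then push the jaw again without lateral load.

Call:
play_rows(
  moves=[
    [80,0.21,0.94,0,0,0,0],
    [80,0.21,0.94,0,0,0,0],
    [80,0.21,0.94,0,0,0,0],
    [80,0.21,0.94,0,0,0,0],
    [80,0.21,0.94,0,0,0,0],
  ],
)

```text
time: 17.65
ee_pos: [0.4352, -0.0635, 0.1648]
ee_rot: [0.458, 0.539, 0.458, -0.539]
contact_force: [0.4, -0.1, -0.0]
grip_width: 0.08
```

Call:
play_rows(
  moves=[
    [80,0.21,0.94,0,0,0,0],
    [80,0.21,0.94,0,0,0,0],
    [80,0.21,0.94,0,0,0,0],
    [80,0.21,0.94,0,0,0,0],
    [80,0.21,0.94,0,0,0,0],
  ],
)

```text
time: 18.07
ee_pos: [0.4615, 0.0541, 0.1649]
ee_rot: [0.458, 0.539, 0.458, -0.539]
contact_force: [0.9, -0.2, 0.5]
grip_width: 0.0799
```

Call:
play_rows(
  moves=[
    [80,0.23,0.95,0,0,0,0],
    [80,0.23,0.95,0,0,0,0],
    [80,0.23,0.95,0,0,0,0],
    [80,0.23,0.95,0,0,0,0],
    [80,0.23,0.95,0,0,0,0],
  ],
)

```text
time: 18.48
ee_pos: [0.4902, 0.173, 0.1648]
ee_rot: [0.458, 0.539, 0.458, -0.539]
contact_force: [0.4, -0.4, 0.2]
grip_width: 0.08
```

Call:
play_rows(
  moves=[
    [80,0,0,-1,0,0,0],
    [80,0,0,-1,0,0,0],
    [80,0,0,0,0,0,0],
    [80,0,0,0,0,0,0],
  ],
)

```text
time: 18.82
ee_pos: [0.4892, 0.1714, 0.1141]
ee_rot: [-0.458, -0.538, -0.458, 0.54]
contact_force: [-0.6, 0.0, 0.8]
grip_width: 0.0802
```

```bash
cat > st.py <<'E'
from h import *
from scipy.spatial.transform import Rotation as R
o=manip.observe();q=o["ee_rot"];M=R.from_quat([q[1],q[2],q[3],q[0]]).as_matrix()
print(o["time"],o["ee_pos"],o["contact_force"],o["moment"],np.degrees(np.arctan2(M[1,1],M[0,1])),M[:,0])
E
python3 st.py
```

```text
18.8167 [0.4892 0.1714 0.1141] [-0.579   0.0367  0.7679] [-0.0147 -0.0069  0.0091] -9.264393186748284 [-0.0025 -0.0009 -1.    ]
```

Call:
play_rows(
  moves=[
    [80,0.01,0.02,-0.8,0,0,0],
    [80,0,0,-0.9,0,0,0],
    [80,0,0,-0.7,0,0,0],
    [80,0,0,-0.3,0,0,0],
    [75,0,0,-0.14,0,0,0],
  ],
)

```text
time: 19.23
ee_pos: [0.4905, 0.1718, 0.0442]
ee_rot: [0.458, 0.539, 0.458, -0.539]
contact_force: [-0.1, 0.0, -0.2]
grip_width: 0.075
```

Call:
play_rows(
  moves=[
    [68,0,0,0,0,0,0],
    [65,0,0,0,0,0,0],
    [62,0,0,0,0,0,0],
    [58,0,0,0,0,0,0],
    [55,0,0,0,0,0,0],
  ],
  squeeze=50,
)

```text
time: 19.65
ee_pos: [0.4906, 0.1722, 0.0455]
ee_rot: [0.458, 0.539, 0.458, -0.538]
contact_force: [-5.0, -0.2, 7.9]
grip_width: 0.0586
```

Call:
play_rows(
  moves=[
    [55,0,0,0,0,0,0],
    [55,0,0,0,0,0,0],
  ],
  squeeze=80,
)

```text
time: 19.82
ee_pos: [0.4907, 0.1722, 0.0458]
ee_rot: [0.458, 0.539, 0.458, -0.538]
contact_force: [-5.8, -0.5, 9.1]
grip_width: 0.058
```

```bash
python3 st.py; python3 - <<'E'
from fit3 import *
im=manip.get_image("top").astype(np.float32)
edge(im,np.arange(45,86,3.),.065,"slide end")
E
```

```text
19.8167 [0.4907 0.1722 0.0458] [-5.8116 -0.5311  9.0586] [-0.087   1.2855  0.0186] -9.278461516362205 [ 0.0014  0.0009 -1.    ]
slide end 1 deg 0.19 at0 29.06 atmid 29.28 res 0.30
slide end -1 deg -2.50 at0 -27.33 atmid -30.15 res 0.54
```

Call:
play_rows(
  moves=[
    [55,-0.025,0,0.04,0,0,0],
    [55,-0.025,0,0,0,0,0],
    [55,0,0,0,0,0,0],
  ],
)

```text
time: 20.12
ee_pos: [0.49, 0.1721, 0.0459]
ee_rot: [0.458, 0.54, 0.457, -0.538]
contact_force: [2.2, -1.6, 5.0]
grip_width: 0.0581
```

Call:
play_rows(
  moves=[
    [55,0.0065,0.04,0,0,0,0],
    [55,0,0,0,0,0,0],
  ],
)

```text
time: 20.28
ee_pos: [0.4901, 0.1725, 0.0458]
ee_rot: [0.458, 0.539, 0.457, -0.539]
contact_force: [0.6, -5.0, 7.5]
grip_width: 0.058
```

```bash
python3 st.py; python3 - <<'E'
from fit3 import *
im=manip.get_image("top").astype(np.float32)
edge(im,np.arange(45,86,3.),.065,"slide end")
E
```

```text
20.2833 [0.4901 0.1725 0.0458] [ 0.5719 -5.0011  7.4805] [-0.8412  0.0631  0.1137] -9.308239480648448 [ 0.0019 -0.001  -1.    ]
slide end 1 deg -0.61 at0 29.21 atmid 28.52 res 0.30
slide end -1 deg -1.92 at0 -28.83 atmid -30.99 res 0.53
```

Centre at the sliding end is now -1.24, against -1.26 for the rods. One more small press, then release and rise.

Call:
play_rows(
  moves=[
    [55,0.005,0.03,0,0,0,0],
    [55,0,0,0,0,0,0],
    [55,-0.005,-0.03,0,0,0,0],
    [58,0,0,0,0,0,0],
    [62,0,0,0,0,0,0],
  ],
)

```text
time: 20.75
ee_pos: [0.4896, 0.1728, 0.0451]
ee_rot: [0.458, 0.539, 0.458, -0.539]
contact_force: [-0.2, 0.7, -0.5]
grip_width: 0.062
```

Call:
play_rows(
  moves=[
    [68,0,0,0,0,0,0],
    [75,0,0,0,0,0,0],
    [78,0,0,0,0,0,0],
    [78,0,0,0.4,0,0,0],
    [78,0,0,1,0,0,0],
  ],
)

```text
time: 21.17
ee_pos: [0.4875, 0.1724, 0.0775]
ee_rot: [-0.457, -0.537, -0.459, 0.541]
contact_force: [-0.2, 0.5, -0.6]
grip_width: 0.0779
```

Call:
play_rows(
  moves=[
    [78,0,0,1,0,0,0],
    [78,0,0,1,0,0,0],
    [60,-0.15,-0.95,0.2,0,0,0],
    [60,-0.15,-0.95,0,0,0,0],
    [60,-0.15,-0.95,0,0,0,0],
  ],
)

```text
time: 21.58
ee_pos: [0.4782, 0.1013, 0.1363]
ee_rot: [0.458, 0.539, 0.458, -0.538]
contact_force: [0.1, 0.2, -1.1]
grip_width: 0.06
```

Call:
play_rows(
  moves=[
    [60,-0.15,-0.95,0,0,0,0],
    [60,-0.15,-0.95,0,0,0,0],
    [60,-0.06,-0.4,0,0,0,0],
    [60,0,0,0,0,0,0],
    [60,0,0,0,0,0,0],
  ],
)

```text
time: 22.0
ee_pos: [0.4693, 0.0442, 0.1353]
ee_rot: [0.458, 0.539, 0.457, -0.539]
contact_force: [-0.3, 0.2, -0.2]
grip_width: 0.06
```

```bash
python3 st.py; python3 - <<'E'
from fit3 import *
im=manip.get_image("top").astype(np.float32);cv2.imwrite("pics/t9.png",im.astype(np.uint8))
edge(im,np.arange(-82,-48,3.),.065,"fixed end")
E
```

```text
22.0 [0.4693 0.0442 0.1353] [-0.2813  0.2321 -0.2368] [ 0.01   -0.0171 -0.0096] -9.356090712373435 [ 0.0007  0.0004 -1.    ]
fixed end 1 deg -10.00 at0 13.81 atmid 25.24 res 3.41
fixed end -1 deg 11.14 at0 -12.44 atmid -25.18 res 3.01fit3.py:10: RankWarning: Polyfit may be poorly conditioned
  y=np.array(y);p=np.polyfit(X,y,1);e=y-np.polyval(p,X);g=abs(e)<.8;p=np.polyfit(X[g],y[g],1)
```

Call:
play_rows(
  moves=[
    [60,-0.036,-0.11,-0.8,0,0,0],
    [60,0,0,-0.8,0,0,0],
    [60,0,0,-0.8,0,0,0],
    [60,0,0,-0.8,0,0,0],
    [60,0,0,-0.55,0,0,0],
  ],
  squeeze=30,
)

```text
time: 22.47
ee_pos: [0.4677, 0.0426, 0.0392]
ee_rot: [-0.458, -0.538, -0.459, 0.539]
contact_force: [-0.2, -0.2, -0.4]
grip_width: 0.06
```

Call:
play_rows(
  moves=[
    [40,0,0,0,0,0,0],
    [31,0,0,0,0,0,0],
    [29,0,0,0,0,0,0],
    [28,0,0,0,0,0,0],
    [28,0,0,0,0,0,0],
  ],
)

```text
time: 22.88
ee_pos: [0.4687, 0.0417, 0.0421]
ee_rot: [0.458, 0.539, 0.458, -0.538]
contact_force: [0.8, 0.5, 0.6]
grip_width: 0.028
```

Call:
play_rows(
  moves=[
    [24,0,0,0,0,0,0],
    [24,0,0,0,0,0,0],
  ],
)

```text
time: 23.05
ee_pos: [0.4687, 0.0417, 0.0421]
ee_rot: [0.458, 0.539, 0.458, -0.538]
contact_force: [-1.3, 1.8, 6.4]
grip_width: 0.0273
```

Lateral load is near zero now. Pushing in 0.5 mm steps.

Call:
play_rows(
  moves=[
    [24,0.004,0.024,0,0,0,0],
    [24,0.004,0.024,0,0,0,0],
    [24,0,0,0,0,0,0],
  ],
)

```text
time: 23.3
ee_pos: [0.4688, 0.042, 0.0422]
ee_rot: [0.458, 0.539, 0.457, -0.539]
contact_force: [-3.7, -4.2, 7.7]
grip_width: 0.0276
```

Call:
play_rows(
  moves=[
    [24,0.004,0.024,0,0,0,0],
    [24,0,0,0,0,0,0],
  ],
)

```text
time: 23.47
ee_pos: [0.4687, 0.042, 0.0422]
ee_rot: [-0.459, -0.539, -0.457, 0.539]
contact_force: [-4.3, -8.0, 7.7]
grip_width: 0.027
```

Call:
play_rows(
  moves=[
    [24,0.004,0.024,0,0,0,0],
    [24,0,0,0,0,0,0],
  ],
)

```text
time: 23.63
ee_pos: [0.4687, 0.0421, 0.0422]
ee_rot: [-0.459, -0.538, -0.456, 0.54]
contact_force: [-4.3, -10.7, 7.9]
grip_width: 0.0271
```

Call:
play_rows(
  moves=[
    [24,-0.01,0.024,0,0,0,0],
    [24,0,0.02,0,0,0,0],
    [24,0,0,0,0,0,0],
  ],
)

```text
time: 23.88
ee_pos: [0.4687, 0.0421, 0.0422]
ee_rot: [-0.459, -0.538, -0.455, 0.54]
contact_force: [-1.7, -18.1, 8.7]
grip_width: 0.0272
```

Call:
play_rows(
  moves=[
    [24,-0.01,-0.08,0,0,0,0],
    [30,0,-0.04,0,0,0,0],
    [40,0,0,0,0,0,0],
    [55,0,0,0,0,0,0],
    [55,0,0,0.5,0,0,0],
  ],
)

```text
time: 24.3
ee_pos: [0.4668, 0.0419, 0.0518]
ee_rot: [-0.457, -0.538, -0.459, 0.54]
contact_force: [-0.2, -0.5, -0.6]
grip_width: 0.0548
```

Call:
play_rows(
  moves=[
    [55,0,0,1,0,0,0],
    [55,0,0,1,0,0,0],
    [55,0,0,1,0,0,0],
    [55,0,0,1,0,0,0],
    [55,0,-1,0.5,0,0,0],
  ],
)

```text
time: 24.72
ee_pos: [0.4689, 0.019, 0.1701]
ee_rot: [0.459, 0.539, 0.458, -0.537]
contact_force: [0.5, -0.1, -0.0]
grip_width: 0.0552
```

Call:
play_rows(
  moves=[
    [55,-0.3,-1,0,0,0,0],
    [55,-0.3,-1,0,0,0,0],
    [55,-0.3,-1,0,0,0,0],
    [55,-0.3,-1,0,0,0,0],
    [55,-0.3,-1,0,0,0,0],
  ],
)

```text
time: 25.13
ee_pos: [0.4301, -0.109, 0.1671]
ee_rot: [0.458, 0.539, 0.458, -0.539]
contact_force: [0.7, -0.3, 0.4]
grip_width: 0.055
```

Call:
play_rows(
  moves=[
    [55,-0.3,-1,0,0,0,0],
    [55,-0.3,-1,0,0,0,0],
    [55,-0.3,-1,0,0,0,0],
    [55,0,0,0,0,0,0],
    [55,0,0,0,0,0,0],
  ],
)

```text
time: 25.55
ee_pos: [0.4078, -0.1838, 0.1668]
ee_rot: [0.457, 0.539, 0.457, -0.539]
contact_force: [0.1, 0.3, -0.2]
grip_width: 0.055
```

```bash
python3 fit2.py 2>/dev/null; python3 - <<'E'
from fit3 import *
im=cv2.imread("pics/t8.png").astype(np.float32)
for y in(-24,-12,0,12,24):
    X=np.arange(-110,111,1.)
    P=np.array([[*(o+x/1e3*d+y/1e3*n),.056] for x in X]);u=(P@V[:3,:3].T+V[:3,3])@K.T;u=(u[:,:2]/u[:,2:]).astype(np.float32)[None]
    r=cv2.remap(im,u[...,0],u[...,1],cv2.INTER_LINEAR)[0];w=r[:,2]-r[:,0];g=r.mean(1)
    s=X[w>12];s=s[abs(s)<97]
    print(y,"stone",s.min(),s.max(),"slide profile 86..98:",g[(X>=86)&(X<=98)].astype(int)[::2],"back edges",X[(X<-98)][np.argmax(g[X<-98]<130)],X[X>96][np.argmax(g[X>96]<80)])
E
```

```text
rod 1 0.10837343592692833 20.805500336386043 0.1986459097515005
rod -1 0.04616841914541621 -23.333305129184716 0.16590187802997833
stone 1 -0.43511541064241877 28.694739784273057 0.2605732054971572
stone -1 -0.4281347703861548 -31.038425093641628 0.2258829774488362
slide jaw -30.5 28.0 mid -1.25
fix jaw -29.0 27.5 mid -0.75
-24 stone -93.0 89.0 slide profile 86..98: [151 123  84  87  98 100 102] back edges -104.0 103.0
-12 stone -93.0 89.0 slide profile 86..98: [155 128  89  88  99 102 102] back edges -104.0 103.0
0 stone -93.0 89.0 slide profile 86..98: [156 126  93  88 101 103 103] back edges -104.0 102.0
12 stone -93.0 89.0 slide profile 86..98: [154 123  92  89 104 104 103] back edges -104.0 102.0
24 stone -93.0 89.0 slide profile 86..98: [153 122  92  85 103 104 104] back edges -104.0 102.0
```

The stone is now within about 0.4° of the axis and centred (-1.17 against rods at -1.26). Both end contacts are uniform across the width. Handing in.

```bash
python3 - <<'E'
from h import *
a=cv2.imread("pics/top0.png").astype(int)[125:180,212:320];b=manip.get_image("top").astype(int)[125:180,212:320]
print("bystander px changed",(abs(a-b).max(-1)>40).sum());manip.close_job()
E
```

```text
bystander px changed 0
the job is handed in; nothing more can be done
```

The whetstone is in the holder between both jaws, and I handed the job in at about 26 s on the robot clock. I drew the sliding jaw back about 38 mm by its tab and lowered the stone onto the ledges until the force showed contact. I then released it and pushed the jaw up.

- **Mended once:** the first push skewed the stone by about 1.1°, leaving its sliding end about 3 mm to one side. I squared it with the gripper, pressed it against the fixed face, and pushed the jaw up again until it stalled at about 18 N.
- **Gap:** the dark strip at the sliding end is now the same across the stone's width. Both stone ends lie where a flush fit should show, to about 1 mm in the image. The faces work out at about 180 mm apart, the stone's length. I did not look at a picture of the final state, because the viewing limit was used up. These checks are from measured edges only.
- **Squareness, not perfect:** the stone is centred on the rods to about 0.1 mm. Its edges read 0.3–0.5° off the holder axis, which is up to about 0.8 mm at the ends. My reading of the axis itself varies by about 0.2°.
- **Bystanders:** the area holding the tumbler, espresso cup and salt box showed no pixel changes from the first picture.
- **Clearance:** the gripper had been withdrawn and was touching nothing.

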